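# Comb the spacer bars into rows

### The arm

A 6-joint arm with a two-finger parallel gripper is mounted at the origin on the work surface. World frame = base frame: x ahead of the robot, y to its left, z up, the work surface at z = 0. Lengths are in m, angles in rad, forces in N, time in s.
With the tool pointing down it reaches from about 0.275 to 0.85 m from the base axis. Payload 5.2 kg.
Tool frame: the origin (TCP) lies between the finger pads; the fingertips stand 14 mm ahead of it and the grasp point (between the pads) lies 5 mm behind it (finger_overhang is the distance from the TCP to the fingertips, in m); z points along the fingers, y is the direction in which the jaws open and shut (so a half turn about z gives the same grasp; the last joint's range is limited). The gripper opens to 85 mm and grips with 20 to 120 N. Pads are 22 mm wide; open, the fingers measure 114 mm over their backs; the gripper's body (76 mm by 85 mm) begins 54 mm behind the grasp point. The pads swing forward as they close: fully open they stand 13 mm farther back than shut.
Start: joints at [0.979, 0.259, 1.535, -0, 1.348, -0.203], TCP at [0.208, 0.509, 0.245] pointing down, gripper open.
Joint ranges: [-3.14, 3.14], [-0.91, 2.08], [0.19, 2.58], [-1.22, 4.36], [0.22, 2.71], [-3.12, 3.12]. Speed limits (rad/s): [2.57, 2.57, 3.14, 3.14, 3.14, 3.14].

### API

Orientations are given as a rotation vector (axis times angle).
In Python, from workcell import * gives the robot as it stands. Calls block until the motion is done:
- move_to(position, orientation): joint-space move of the TCP to a pose.
- move_l(position, vel=0.15, ori=None): straight line of the TCP; ori=None keeps the orientation; vel is the mean speed in m/s.
- goto_joints(angles): joint-space move.
- command_gripper(opening, grip_force=None): finger opening in m; grip_force is the grip in N (None keeps the last); returns when the fingers have stopped.
- hold(seconds).
- inverse_kinematics(position, orientation): joint angles nearest the present ones, or None.
- state(): the state.
- read_camera(name): name is "scene" or "top" or "wrist"; returns (picture, depth): 400x640x3 uint8, red, green, blue; 400x640 float32, m along the optical axis (not along the pixel's ray), 0 where there is no reading.
- calibration(name): a dict with "fx", "fy", "cx", "cy" (pixels), "pose" (4x4, takes a point from camera to world coordinates). Camera axes: x right, y down, z forward; pixel columns grow to the right and rows downward; lengths in m; the calibration is good to about 2 mm. The wrist camera is an equidistant fisheye: a pixel r from the principal point sees the ray r / f radians off the axis. A picture is of the moment at which its call begins: read the wrist's pose just before it. calibration takes no time and is no camera call; for the wrist camera it gives the pose at the moment of the call.
A pose or a line that the arm cannot do raises Unreachable and nothing moves.
- hand_in(): hands the job in, once; it reports no verdict.
The state is a dict: "t": time; "qpos": joint angles; "joint_velocities": joint speeds; "tau": joint torques, N m; "eef_pos": TCP position; "tcp_rot": TCP orientation; "force": force on the tool from outside, world axes, zero at the start; "wrist_torque": the same for the moment, N m; "finger_gap": finger opening in m.
Only numpy, scipy, OpenCV 4.12 (cv2) and the standard library are available. Lean on these libraries where they do the work, as an engineer would, in place of code of your own. Each camera call takes 0.05 s, during which the arm holds its last target. There are 200 camera calls.

### The job

Pick up the hand rake and comb the four scattered spacer bars along the blue tray to its yellow stop, so that they lie flat in parallel rows along the stop, closed up one behind the other. Move the bars only with the rake, not with the gripper, then stand the rake upright on its tines on the bench, off the tray, and let go. Leave everything else on the bench where it is.

Things in the scene. Friction and masses are not known exactly. Their poses are not given: they have to be found in the camera images.
- tray: fixed blue combing tray on the bench, 186 mm wide along its x and 382 mm long along its y. Flat floor 370 long x 170 wide between side lips, floor top 8 mm above the bench, lips 12 mm above the floor. A yellow stop, 22 mm above the floor, closes its -y end; the +y end is open. Origin at bench height, in the middle of the floor
- stop (a point): point on the tray floor at the middle of the foot of the yellow stop's inner face; axes parallel to the tray's: x along the stop, y from the stop towards the open end, z up
- rake: short hand rake standing on its ten steel tines. Orange head 154 mm long (its x) and 20 mm thick (its y), 24 to 38 mm above the tine feet; tines 16 mm thick along y, 10 mm wide with 6 mm gaps, ends 77 mm either side of the origin. Upright black grip with an orange band, centred over the head, from 38 to 118 mm above the feet, 46 mm along x and 22 mm along y. 0.25 kg. Origin at the feet, centre; z up
- bar0: square aluminium spacer bar with dark end bands, 96 x 14 x 14 mm, about 60 g, lying loose on the tray floor; origin at its centre, x along its length
- bar1: square aluminium spacer bar with dark end bands, 96 x 14 x 14 mm, about 60 g, lying loose on the tray floor; origin at its centre, x along its length
- bar2: square aluminium spacer bar with dark end bands, 96 x 14 x 14 mm, about 60 g, lying loose on the tray floor; origin at its centre, x along its length
- bar3: square aluminium spacer bar with dark end bands, 96 x 14 x 14 mm, about 60 g, lying loose on the tray floor; origin at its centre, x along its length
- tape_roll: bystander to leave alone, loose: brown roll of packing tape lying flat, 100 mm across, 48 mm high; origin under its centre
- carton: bystander to leave alone, loose: closed cardboard box 110 x 150 x 90 mm high; origin under its centre
- elabel: bystander to leave alone, loose: black electronic label module 50 x 90 x 22 mm high; origin under its centre
- screw_jar: bystander to leave alone, loose: clear jar with blue cap, 64 mm across, 85 mm high; origin under its centre
- scanner: bystander to leave alone, loose: yellow and black hand scanner lying flat, about 170 x 55 x 34 mm high; origin under its black head
- notepad: bystander to leave alone, loose: white notepad with a green band, 100 x 140 x 12 mm high; origin under its centre
- parts_bin: bystander to leave alone, loose: small open grey bin 130 x 110 x 60 mm high; origin under its centre
There are look-alikes about, which are no part of the job. Of the things shaped like the rake, the steel one is meant. What is shaped like the bar2 but green is not meant.

How it is judged:
By the outcome, as a careful person would: the job done as asked, in the order asked, and still so for the second after the job is handed in, with the robot touching nothing.
It also fails if it takes over 54 s, if anything falls off the work surface, if the arm or the gripper's body presses on something with over 40 N, if the wrist force passes 120 N, or if a joint passes its speed limit or range.

## Working session

There is one attempt and no reset: what is moved stays moved. The work goes in short steps, each a Python script; the robot and the scene stay as the last script left them, time stands still between calls to the robot, and variables do not carry over. Pictures are saved under pics/ and viewed, about 8 in all and at most 12, crops included, and the job is handed in when it is done.

```bash
mkdir -p pics; cat > h.py <<'E'
from workcell import *
import numpy as np, cv2
from scipy.spatial.transform import Rotation as R
def snap(name,fn):
    p,d=read_camera(name); np.savez('pics/'+fn+'.npz',p=p,d=d,**{k:calibration(name)[k] for k in('fx','fy','cx','cy','pose')})
    cv2.imwrite('pics/'+fn+'.png',p[:,:,::-1]); return p,d
def pts(fn):
    z=np.load('pics/'+fn+'.npz'); d=z['d']; v,u=np.mgrid[:d.shape[0],:d.shape[1]]
    P=np.stack([(u-z['cx'])/z['fx']*d,(v-z['cy'])/z['fy']*d,d],-1)
    return z['p'],P@z['pose'][:3,:3].T+z['pose'][:3,3],d
E
python3 - <<'E'
from h import *
for n in('top','scene'):
    snap(n,n+'0'); print(calibration(n))
a=cv2.imread('pics/top0.png');cv2.imwrite('pics/top0b.png',cv2.resize(a,(800,500)))
print(state())
E
```

```text
{'fx': 407.3189405704466, 'fy': 407.3189405704466, 'cx': 320.39322736244924, 'cy': 198.96493967790005, 'pose': array([[-0.17241784, -0.96394347,  0.20269456,  0.31738225],
       [-0.9850226 ,  0.16906232, -0.03388819,  0.07122519],
       [-0.00160171, -0.20550165, -0.97865546,  1.09298737],
       [ 0.        ,  0.        ,  0.        ,  1.        ]])}
{'fx': 400.5638496603872, 'fy': 400.5638496603872, 'cx': 315.8384832499816, 'cy': 197.15789204122626, 'pose': array([[ 0.5283074 ,  0.46855837, -0.70805674,  1.33396575],
       [ 0.84882267, -0.31090346,  0.42759692, -0.42385807],
       [-0.01978317, -0.82691723, -0.56197556,  0.66926294],
       [ 0.        ,  0.        ,  0.        ,  1.        ]])}
{'t': 0.1, 'qpos': array([ 9.79190069e-01,  2.59292495e-01,  1.53596744e+00, -5.26701633e-05,
        1.34799079e+00, -2.02803295e-01]), 'joint_velocities': array([ 0.00058434, -0.00095916, -0.00366611, -0.00097357,  0.00336542,
       -0.00133201]), 'tau': array([ 3.66731314e-03, -4.46964562e+01, -2.91250044e+01, -3.28866863e-04,
        6.16750040e-03,  3.77049832e-05]), 'eef_pos': array([0.20823621, 0.50857215, 0.24454825]), 'tcp_rot': array([-6.06757810e-01, -3.08183570e+00,  2.43246979e-03]), 'force': array([-0.07592042,  0.64481432,  0.91545985]), 'wrist_torque': array([-0.00305284,  0.02370269,  0.00816581]), 'finger_gap': 0.08538235644112753}
```

View pics/top0.png

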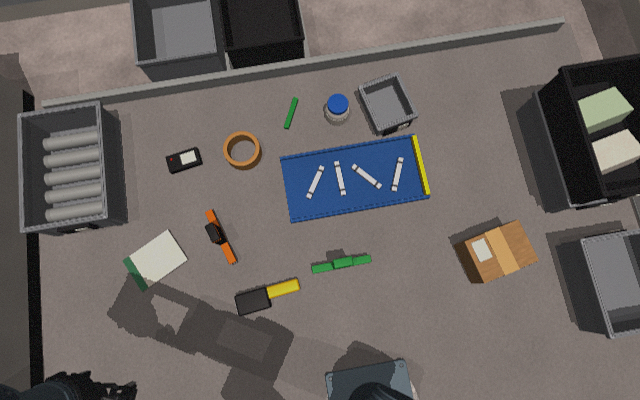

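View pics/scene0.png

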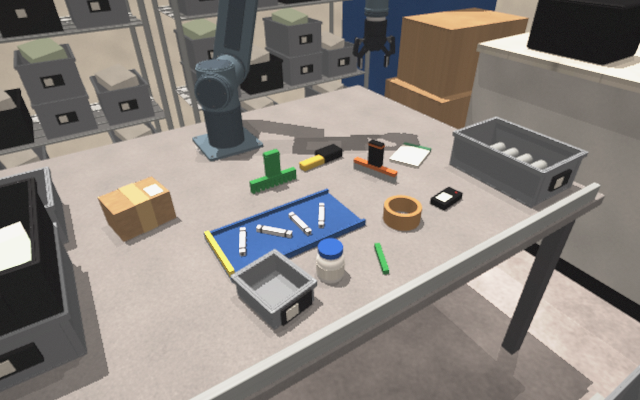

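Top view: the rake (orange head, black grip) is at about (220,237) and the green look-alike at (341,264). The tray runs from (285,190) to the yellow stop at (421,165). The bars are at (315,182), (340,178), (366,176) and (398,174). Next I measure these.

```bash
python3 - <<'E'
from h import *
p,P,d=pts('top0'); hsv=cv2.cvtColor(p,cv2.COLOR_RGB2HSV); H,S,V=[hsv[...,i].astype(int) for i in range(3)]
def win(u0,u1,v0,v1):
    m=np.zeros(H.shape,bool); m[v0:v1,u0:u1]=1; return m
def rect(m,n):
    q=P[m&(d>0)]; r=cv2.minAreaRect((q[:,:2]*1000).astype(np.float32)); print(n,len(q),'c',np.round(r[0],1),'sz',np.round(r[1],1),'ang',round(r[2],1),'z med',np.round(np.percentile(q[:,2],[5,50,95]),4)); return q,r
t=win(270,440,125,230)
blue=t&(H>100)&(H<125)&(S>120); 
q,r=rect(blue,'tray'); print(cv2.boxPoints(r))
yel=t&(H>22)&(H<35)&(S>150)&(P[...,2]>.015); q,r=rect(yel,'stop'); print(cv2.boxPoints(r))
ins=win(290,413,150,205)&(P[...,2]>.016)&(S<110)
n,l,st,c=cv2.connectedComponentsWithStats(ins.astype(np.uint8))
for i in range(1,n):
    if st[i,4]>30: rect(l==i,'bar%s'%np.round(c[i]))
rk=win(195,245,200,270)
rect(rk&(H<14)&(S>150)&(P[...,2]>.028)&(P[...,2]<.048),'head')
rect(rk&(P[...,2]>.105),'griptop')
q,r=rect(rk&(P[...,2]>.05),'grip')
for n,w in dict(roll=(218,268,125,175),jar=(322,355,90,125),bin=(355,420,70,135),scanner=(230,305,275,318),green=(305,378,250,278),notepad=(115,192,225,295),elabel=(160,208,143,178),gbar=(280,302,92,132),carton=(452,545,215,288)).items(): rect(win(*w)&(P[...,2]>.008),n)
E
```

```text
tray 7931 c [585.5 -65.4] sz [185.  379.6] ang 0.3 z med [0.0053 0.0088 0.0199]
[[ 491.94858  123.8951 ]
 [ 494.10727 -255.74841]
 [ 679.0735  -254.69669]
 [ 676.9148   124.94684]]
stop 330 c [ 586.4 -250.6] sz [167.2  12.9] ang 0.2 z med [0.0194 0.0297 0.0335]
[[ 502.81116 -244.43198]
 [ 502.8518  -257.3105 ]
 [ 670.0045  -256.7829 ]
 [ 669.96387 -243.90439]]
bar[397. 173.] 187 c [ 573.3 -183.9] sz [15.5 96.6] ang 67.2 z med [0.0189 0.0223 0.0257]
bar[340. 177.] 184 c [590.2 -27.7] sz [96.7 14.2] ang 1.4 z med [0.0189 0.0227 0.0256]
bar[366. 175.] 195 c [582.7 -99.8] sz [95.8 15.1] ang 40.7 z med [0.0181 0.0222 0.0259]
bar[315. 181.] 186 c [590.3  40.5] sz [14.2 96.1] ang 56.5 z med [0.0189 0.0223 0.0257]
head 271 c [484.7 308. ] sz [151.5  20.9] ang 17.8 z med [0.035  0.0382 0.0418]
griptop 194 c [485.1 308.5] sz [45.7 23.3] ang 17.5 z med [0.1107 0.1178 0.1208]
grip 292 c [485.1 308.5] sz [45.7 23.3] ang 17.5 z med [0.0587 0.1162 0.1201]
roll 750 c [710.3 220.9] sz [98.1 99.5] ang 86.2 z med [0.0134 0.046  0.0508]
jar 605 c [773.7 -52.8] sz [59.4 60.3] ang 31.3 z med [0.021  0.0827 0.0877]
bin 1671 c [ 755.5 -197.2] sz [186.  124.2] ang 11.8 z med [0.0092 0.0539 0.0621]
scanner 1169 c [312.1 209.9] sz [ 54.9 168.2] ang 5.6 z med [0.024  0.0324 0.0369]
green 523 c [361.3  10.9] sz [ 22.7 153.7] ang 1.1 z med [0.0357 0.0404 0.1205]
notepad 2033 c [496.1 510.6] sz [188.6 141.5] ang 26.2 z med [0.0093 0.0124 0.0159]
elabel 629 c [715.5 386.7] sz [51.5 90.3] ang 10.0 z med [0.0123 0.022  0.0254]
gbar 166 c [804.4  73.5] sz [14.7 95.2] ang 64.1 z med [0.0098 0.0143 0.0174]
carton 3302 c [ 288.7 -390.2] sz [183.2 169.6] ang 12.4 z med [0.0347 0.0908 0.0943]
```

```bash
cat >> h.py <<'E'
def ori(deg):
    c,s=np.cos(np.radians(deg)),np.sin(np.radians(deg))
    return R.from_matrix(np.array([[c,s,0],[s,-c,0],[0,0,-1.]])).as_rotvec()
def rep(n): s=state(); print(n,round(s['t'],2),np.round(s['eef_pos'],4),np.round(s['force'],1),np.round(s['wrist_torque'],2),round(s['finger_gap'],4))
E
python3 - <<'E'
from h import *
o=ori(197.6)
print([inverse_kinematics(p,a) for p,a in (([.485,.308,.2],o),([.585,.107,.15],ori(180.3)),([.586,-.18,.09],ori(180.3)))])
command_gripper(.06)
move_to([.485,.3082,.17],o); rep('above')
move_l([.485,.3082,.075],vel=.12); rep('down')
command_gripper(.0,90); rep('grip')
move_l([.485,.3082,.135],vel=.12); rep('lift')
snap('top','top1'); snap('scene','scene1')
im=cv2.imread('pics/top1.png')[130:330,150:440]; im2=cv2.imread('pics/scene1.png')[80:280,200:490]
cv2.imwrite('pics/v1.png',cv2.resize(np.vstack([im,im2]),None,fx=1.45,fy=1.45,interpolation=cv2.INTER_CUBIC))
E
```

```text
[array([ 0.37172684,  0.33552306,  1.54229516,  0.        ,  1.26377443,
       -1.50624743]), array([-6.49963570e-03,  4.14245451e-01,  1.55492346e+00, -4.44089210e-16,
        1.17242374e+00, -1.58253195e+00]), array([-4.79761971e-01,  5.06674590e-01,  1.56918149e+00, -4.44089210e-16,
        1.06573657e+00, -2.05579429e+00])]
above 1.79 [0.4846 0.3088 0.1702] [-0.5  0.   0.2] [-0.02 -0.02 -0.01] 0.0601
down 2.73 [0.4855 0.3086 0.0757] [-0.2 -0.3  0.9] [ 0.01 -0.02  0.03] 0.0597
grip 3.17 [0.4854 0.3086 0.0758] [-0.9  1.   5.9] [0.19 0.17 0.01] 0.021
lift 3.82 [0.4844 0.3079 0.1342] [ 0.1 -0.1 -2.4] [-0.03  0.02  0.02] 0.021
```

View pics/v1.png

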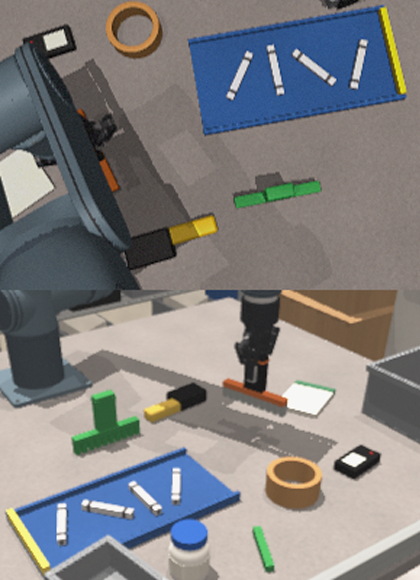

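The picture shows the rake lifted level in the gripper, with the bars and bystanders undisturbed. Next I lower it behind the bars and comb.

```bash
python3 - <<'E'
from h import *
o=ori(180.3)
move_to([.5845,.107,.135],o); rep('over')
move_l([.5845,.107,.095],vel=.1); rep('low')
z=.095
for z in (.088,.0865,.0855,.0848):
    move_l([.5845,.107,z],vel=.03); rep(z)
    if state()['force'][2]>2: break
X=lambda y:.5855-(y+.0654)*.0057
for y in (.05,0,-.05,-.09,-.12,-.15):
    move_l([X(y),y,z],vel=.07); rep(y)
snap('top','top2'); snap('scene','scene2')
im=cv2.imread('pics/top2.png')[120:240,260:450]; im2=cv2.imread('pics/scene2.png')[150:290,190:380]
cv2.imwrite('pics/v2.png',cv2.resize(np.vstack([im,im2]),None,fx=2.2,fy=2.2,interpolation=cv2.INTER_CUBIC))
E
```

```text
over 4.82 [0.5838 0.1079 0.1345] [-1.   0.1 -2.6] [-0.02  0.04  0.02] 0.021
low 5.37 [0.5843 0.1078 0.095 ] [ 0.3  0.5 -1.6] [-0.02 -0.04  0.04] 0.0212
0.088 5.75 [0.5845 0.1069 0.088 ] [ 0.7  0.1 -3.7] [ 0.03 -0.01  0.02] 0.0211
0.0865 6.0 [0.5845 0.1069 0.0865] [ 0.2 -0.5 -2. ] [-0.02 -0.01 -0.01] 0.0212
0.0855 6.25 [0.5844 0.107  0.0854] [ 0.1 -0.2 -2.6] [-0.03  0.06  0.01] 0.0213
0.0848 6.5 [0.5844 0.107  0.0848] [ 0.4 -0.3 -2.6] [-0.01 -0.03  0.05] 0.0217
0.05 7.47 [0.5848 0.0502 0.0848] [-0.  -0.1 -2.1] [-0.02  0.06 -0.04] 0.0213
0 8.33 [ 0.5851 -0.      0.0848] [ 0.7 -0.1 -2.9] [0.04 0.   0.03] 0.0208
-0.05 9.2 [ 0.5853 -0.0501  0.0848] [ 0.6  0.8 -2.4] [ 0.03  0.01 -0.02] 0.0209
-0.09 9.93 [ 0.5855 -0.0903  0.0847] [ 0.2  0.1 -2.8] [0.03 0.05 0.01] 0.0212
-0.12 10.5 [ 0.5858 -0.1206  0.0848] [-0.1  0.2 -3.2] [ 0.03 -0.01 -0.  ] 0.0209
-0.15 11.07 [ 0.586  -0.1506  0.0848] [ 1.5  0.5 -2.1] [-0.03 -0.01  0.01] 0.021
```

View pics/v2.png

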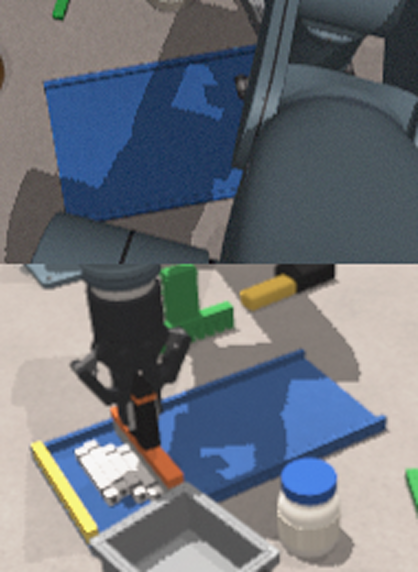

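The bars are gathered in front of the rake, nearly parallel, with the stop about 30 mm ahead. I now close up until there is contact force.

```bash
python3 - <<'E'
from h import *
z=.0848
X=lambda y:.5855-(y+.0654)*.0057
move_l([X(-.172),-.172,z],vel=.05); rep('a')
y=-.172
while y>-.186:
    y-=.001; move_l([X(y),y,z],vel=.03); s=state(); rep(round(y,4))
    if s['force'][1]>7: break
hold(.3); rep('pressed')
yy=state()['eef_pos'][1]+.02
move_l([X(yy),yy,z],vel=.04)
move_l([X(yy),yy,.15],vel=.12); rep('lifted')
move_to([.5,.10,.2],ori(190)); rep('clear')
snap('top','top3'); snap('scene','scene3')
im=cv2.imread('pics/top3.png')[120:240,260:450]; im2=cv2.imread('pics/scene3.png')[150:290,190:380]
cv2.imwrite('pics/v3.png',cv2.resize(np.vstack([im,im2]),None,fx=2.2,fy=2.2,interpolation=cv2.INTER_CUBIC))
p,P,d=pts('top3'); m=np.zeros(d.shape,bool); m[135:205,385:432]=1
S=cv2.cvtColor(p,cv2.COLOR_RGB2HSV)[...,1]
q=P[m&(d>0)&(S<110)&(P[...,2]>.016)]; print(len(q),cv2.minAreaRect((q[:,:2]*1000).astype(np.float32)),np.percentile(q[:,2],[5,50,95]))
E
```

```text
a 11.77 [ 0.5861 -0.1725  0.0847] [-0.8  0.7 -1.6] [-0.05  0.01  0.01] 0.0211
-0.173 12.02 [ 0.5861 -0.173   0.0848] [-0.3  0.2 -1.6] [0.04 0.02 0.01] 0.0213
-0.174 12.27 [ 0.5861 -0.1739  0.0848] [-0.5  1.  -2.6] [ 0.06 -0.01  0.03] 0.0211
-0.175 12.52 [ 0.5861 -0.1749  0.0848] [-0.1 -0.3 -2.2] [ 0.28  0.01 -0.03] 0.0211
-0.176 12.77 [ 0.5861 -0.176   0.0848] [ 1.1  1.6 -1.4] [ 0.27 -0.   -0.01] 0.0214
-0.177 13.02 [ 0.5861 -0.1772  0.0848] [-1.3  0.9 -2.2] [0.2  0.05 0.04] 0.0207
-0.178 13.27 [ 0.5861 -0.1782  0.0848] [ 0.2  0.2 -2.5] [ 0.18  0.02 -0.05] 0.021
-0.179 13.52 [ 0.5861 -0.1792  0.0848] [-0.5  0.7 -2.1] [0.22 0.04 0.  ] 0.0208
-0.18 13.77 [ 0.5861 -0.1801  0.0848] [ 0.2  1.1 -3.2] [ 0.15 -0.02 -0.02] 0.0213
-0.181 14.02 [ 0.5862 -0.1811  0.0848] [-0.1  1.5 -2.8] [ 0.17 -0.01 -0.01] 0.021
-0.182 14.27 [ 0.5862 -0.1814  0.0848] [ 0.4  5.3 -1.5] [ 0.99 -0.08 -0.04] 0.0211
-0.183 14.52 [ 0.5862 -0.1816  0.0848] [ 0.7  7.1 -0. ] [ 1.58 -0.16 -0.03] 0.0211
pressed 14.82 [ 0.5862 -0.1816  0.0848] [ 0.2  6.  -1.3] [ 1.53 -0.14 -0.06] 0.021
lifted 16.19 [ 0.5856 -0.1615  0.1495] [ 0.6  0.3 -2.1] [-0.01 -0.03  0.03] 0.0209
clear 17.27 [0.5006 0.0992 0.1997] [-0.4  0.2 -3.2] [-0.03  0.02  0.04] 0.0208
738 ((591.8656005859375, -221.66250610351562), (187.22772216796875, 72.53414154052734), 7.85120153427124) [0.01892743 0.02239561 0.02597042]
```

View pics/v3.png

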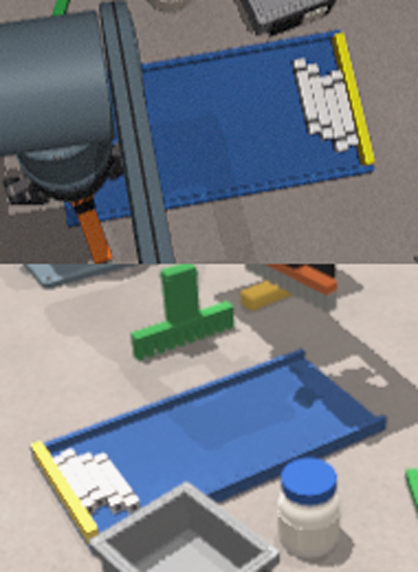

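Four bars lie parallel and closed up against the stop. The contact stop agrees with 4×14 mm. Now I return the rake to its old free spot.

```bash
python3 - <<'E'
from h import *
move_to([.485,.3082,.135],ori(197.6))
move_l([.485,.3082,.079],vel=.1); rep('low')
z=.079
while z>.0735:
    z-=.0006; move_l([.485,.3082,z],vel=.02); rep(round(z,4))
    if state()['force'][2]>1.5: break
command_gripper(.035); hold(.3); command_gripper(.06); rep('open')
move_l([.485,.3082,.2],vel=.12); 
move_to([.30,.45,.3],ori(158)); hold(.3); rep('away')
snap('top','top4'); snap('scene','scene4')
a=cv2.imread('pics/top4.png'); b=cv2.imread('pics/scene4.png')
cv2.imwrite('pics/v4.png',cv2.resize(a[110:310,180:450],None,fx=2.8,fy=2.8,interpolation=cv2.INTER_CUBIC))
p,P,d=pts('top4'); hsv=cv2.cvtColor(p,cv2.COLOR_RGB2HSV); S=hsv[...,1]
def rect(m,n):
    q=P[m&(d>0)]; r=cv2.minAreaRect((q[:,:2]*1000).astype(np.float32)); print(n,len(q),np.round(r[0],1),np.round(r[1],1),round(r[2],1),np.round(np.percentile(q[:,2],[5,95]),3)); return q
def win(u0,u1,v0,v1):
    m=np.zeros(S.shape,bool); m[v0:v1,u0:u1]=1; return m&(P[...,2]>.008)
q=rect(win(385,425,145,197)&(S<90)&(P[...,2]>.016)&(P[...,1]>-.244),'bars')
for n,w in dict(roll=(218,268,125,175),jar=(322,355,90,125),bin=(355,420,70,135),scanner=(230,305,275,318),green=(305,378,250,278),elabel=(160,208,143,178),gbar=(280,302,92,132),carton=(452,545,215,288)).items(): rect(win(*w),n)
rk=win(195,245,200,270)
rect(rk&(hsv[...,0]<14)&(S>150)&(P[...,2]>.028)&(P[...,2]<.048),'head'); rect(rk&(P[...,2]>.105),'griptop')
E
```

```text
low 18.96 [0.4856 0.308  0.0795] [ 0.6 -0.6 -1.9] [ 0.01 -0.   -0.  ] 0.0209
0.0784 19.21 [0.4854 0.3084 0.0791] [-0.2  0.  -3. ] [ 0.01  0.01 -0.02] 0.0208
0.0778 19.46 [0.4849 0.3083 0.0779] [ 0.1  0.7 -2.6] [-0.   -0.    0.03] 0.0209
0.0772 19.71 [0.4849 0.3082 0.0771] [-0.6  0.8 -2.5] [-0.01 -0.03 -0.01] 0.021
0.0766 19.96 [0.485  0.3082 0.0765] [-0.1 -0.6 -2.8] [-0.01  0.02 -0.03] 0.021
0.076 20.21 [0.485  0.3082 0.076 ] [ 0.  -0.1 -1.4] [ 0.   -0.05  0.  ] 0.0212
0.0754 20.46 [0.485  0.3082 0.0758] [-2.  -1.7  3.4] [-0.12  0.18 -0.02] 0.021
open 21.42 [0.485  0.3082 0.0754] [-0.1  0.5  0.4] [-0.05  0.04 -0.01] 0.0603
away 23.93 [0.3007 0.4495 0.2995] [0.6 0.9 0.9] [ 0.   -0.02  0.  ] 0.0601
bars 710 [ 587.8 -216.2] [124.6  55.7] 0.7 [0.019 0.026]
roll 755 [709.9 221.3] [99.2 98.9] 5.6 [0.013 0.051]
jar 604 [773.2 -53.3] [59.6 59.5] 40.1 [0.02  0.088]
bin 1679 [ 756.2 -196.7] [186.5 124. ] 11.7 [0.009 0.062]
scanner 1164 [311.7 216.6] [ 54.7 181.9] 6.1 [0.024 0.037]
green 525 [361.3  11. ] [ 22.8 153.5] 1.1 [0.036 0.12 ]
elabel 622 [715.4 387. ] [51.  91.3] 8.9 [0.013 0.025]
gbar 167 [805.9  73. ] [14.5 97.8] 63.8 [0.011 0.017]
carton 3291 [ 328.3 -376.3] [122.6 152.7] 11.4 [0.035 0.094]
head 275 [484.7 306.5] [152.2  20.7] 17.7 [0.035 0.042]
griptop 198 [485.6 306.7] [46.2 22.9] 16.2 [0.11  0.121]
```

View pics/v4.png

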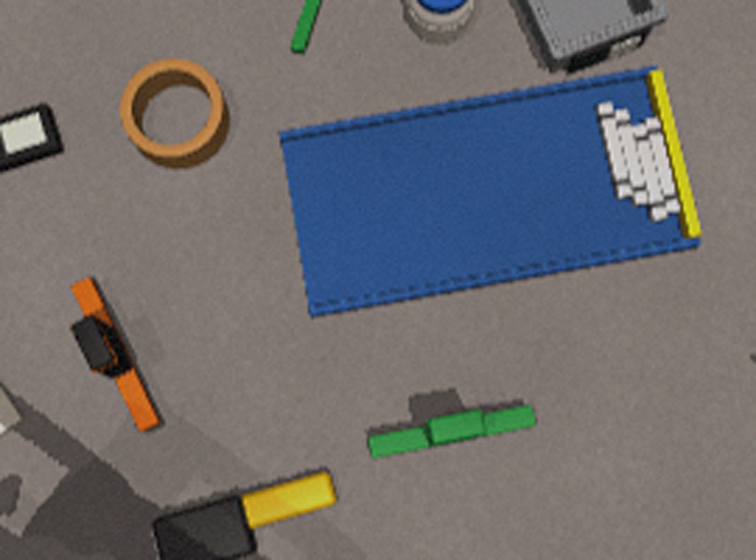

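View pics/scene4.png

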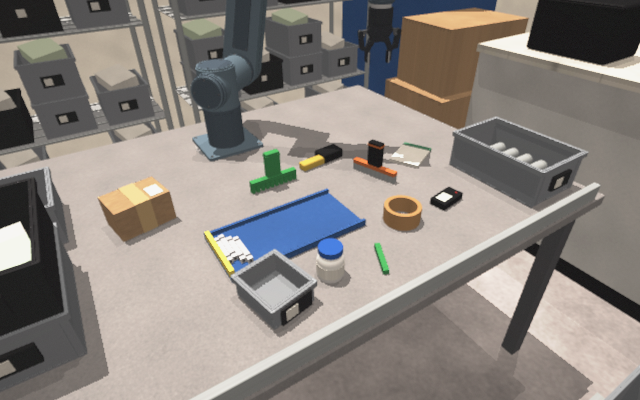

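```bash
python3 - <<'E'
from h import *
d=cv2.absdiff(cv2.imread('pics/scene0.png'),cv2.imread('pics/scene4.png')).max(2)
for n,(u0,u1,v0,v1) in dict(carton=(95,180,175,240),scanner=(295,345,142,172)).items(): print(n,(d[v0:v1,u0:u1]>50).mean())
hand_in(); rep('end')
E
```

```text
carton 0.0
scanner 0.05733333333333333
the job is handed in; nothing more can be done
the job is handed in; nothing more can be done
```

The job is handed in. I gripped the steel-tined orange rake and combed the four bars along the tray to the yellow stop, pressing them closed with about 7 N. I then stood the rake on its tines on the bench at its original spot, let go and moved the arm clear. The clock read about 24 s of the 54 s allowed.

**Bars:** in the last top view they lie flat (tops at about 22 mm), with no gaps visible, against the stop. The block is 55.7 mm deep (four bars make 56 mm) and skewed 0.7° by the camera axes, against about 0.3° for the tray. The rows are offset sideways, spanning 125 mm along the stop.

**Rake:** it is upright, with its grip top at about 118 mm, within 2 mm of where it started.

**Bystanders:**
- **Roll, jar, bin, label and green look-alikes:** these measured within about 2 mm of the start.
- **Carton:** its fitted outline disagreed with the first one by about 40 mm. The two scene pictures show no change there, so I put it down to stray depth points.
- **Scanner:** its outline shifted about 7 mm, and 6% of its pixels changed. I put both down to stray depth points and the arm's moved shadow, but did not confirm that further.
- **Notepad:** I compared it only by eye in the scene picture.

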